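# Open the writing flap of the stock cabinet

## Task

Open the little stock cabinet for writing: pull both slide-out support bars all the way out while the flap is still closed, then swing the flap down by its rail and lay it gently on the two bars so that it rests level; never let it drop. Leave the bottle, pot, reel and connector around it where they are.

Things in the scene. Friction and masses are not known exactly. Their poses are not given: they have to be found in the camera images.
- cabinet: Plywood counter-top stock cabinet, fixed, 340 wide (y), 220 deep (x), 262 high, turned a little. Origin: on the counter at the middle of its front face, which looks along its own -x (to the robot); z up. Offsets below are in this frame. Flat front (x = 0) up to 125 high, above that sloping back 15 degrees. The drawer fronts between and below the bars are fixed, without handles.
- support_left (a joint): Left (+y) slide-out support bar, wood, 22 wide, 40 high, its top 125 above the counter, at y = +110. Value: how far it is out towards -x, in m: 0 is in (flush with the front), 0.100 all the way out (a stop). Starts up to 0.03 out. Slides with about 2.5 N of friction and stays where it is left.
- support_right (a joint): The right (-y) support bar, the same, at y = -110.
- left_pull (a point): Centre of the left bar's pull: a steel block 24 (x) by 18 (y) by 24 (z) on a 10 thick stem, its centre 45 ahead (-x) of the bar's front end, 103 above the counter. It moves with the bar; the space beside, above and below it is free (the closed flap slopes away behind it). Axes as the cabinet's.
- right_pull (a point): The same on the right bar.
- flap (a joint): Drop-front flap: plywood, 300 wide (y), 16 thick, about 0.5 kg, hinged along y at its lower edge. Value in rad: 0 closed (leaning back 15 degrees past upright, held by its weight alone), growing as it swings down to -x; 1.833 is level, resting on the pulled-out bars. With the bars in it swings past level. Once past upright (0.26) it falls freely: the hinge has hardly any friction.
- flap_hinge (a point): Middle of the flap's hinge line, at the cabinet's front face (x = 0, y = 0), 125 above the counter. Axes as the cabinet's.
- flap_rail (a point): Middle of the flap's grab rail: round steel bar, diameter 12, 250 long, parallel to the hinge, held beyond the flap's free edge by a bracket at each end (y = +-121): a window 39 wide lies between rail and flap. Its axis is 190 from the hinge along the flap, 8 above the flap's lower face when level. Closed: x = +57, 306 above the counter; level: x = -190, 133 high. It can turn in the fingers.
- bottle: Bystander: loose green plastic bottle, 68 in diameter, 190 high. Origin: centre of its underside.
- pot: Bystander: loose terracotta pot, 100 in diameter, 85 high. Origin: centre of its underside.
- hose_reel: Bystander: loose hose reel lying flat, black hose between white discs, 120 in diameter, 34 high. Origin: centre of its underside.
- connector: Bystander: loose hose connector lying on its side, 50 long, about 31 in diameter, black with an orange collar. Origin: beneath its middle, on the counter.

How it is judged:
By the outcome, as a careful person would: the job done as asked, in the order asked, and still so for the second after the job is handed in, with the robot touching nothing.
It also fails if it takes over 70 s, if anything falls off the work surface, if the arm or the gripper's body presses on something with over 40 N, if the wrist force passes 120 N, or if a joint passes its speed limit or range.

## Robot

A 6-joint arm with a two-finger parallel gripper is mounted at the origin on the work surface. World frame = base frame: x ahead of the robot, y to its left, z up, the work surface at z = 0. Lengths are in m, angles in rad, forces in N, time in s.
With the tool pointing down it reaches from about 0.4 to 0.825 m from the base axis. Payload 7 kg.
Tool frame: the origin (TCP) lies midway between the tips of the shut fingers; the grasp point (between the pads) lies 19 mm behind it (grip_point_offset is the distance from the TCP to the grasp point, in m); z points along the fingers, y is the line along which they close (so a half turn about z gives the same grasp; the last joint's range is limited). The gripper opens to 85 mm and grips with 20 to 120 N. Pads are 22 mm wide; open, the fingers measure 114 mm over their backs; the gripper's body (76 mm by 85 mm) begins 54 mm behind the grasp point. The pads swing forward as they close: fully open they stand 13 mm farther back than shut.
Start: joints at [1.461, 0.359, 0.012, 0, -1.224, -0.288], TCP at [0.261, 0.622, 0.231] pointing down, gripper open.
Joint ranges: [-3.07, 3.07], [-1.43, 2.12], [-1.02, 1.25], [-3.03, 1.67], [-3.05, -0], [-3.03, 3.03]. Speed limits (rad/s): [2.39, 2.39, 3.01, 3.14, 3.14, 3.14].

## Interface

Orientations are given as a unit quaternion [x, y, z, w].
In Python, from workcell import * gives the robot as it stands.
- The arm moves only by the shell command python3 -m crank 'ROWS'. ROWS is JSON, a list of rows, each an object with "slide": the shift along the tool's x, y, z in m, a list of three; "yaw": the turn about the tool's z in rad; "claw": the finger opening in m, from 0 to 0.0854. A call has 1 to 5 rows; each row shifts and turns the commanded pose from where the row before left it, along the tool's axes as they then stand; what a row does not reach is not made up. A row lasts 1/12 s, in which the tool goes at most 41.7 mm and 7.16 degrees, less where a joint would pass 70% of its speed; a pose out of reach is approached as far as the arm can. A call with a gripper value outside its range is refused whole. The fingers move at their own pace and stop on an object; the grip force is fixed at half the most. Time passes only in rows, so rows that do not move let the fingers close. It gives the time, the measured TCP pose, the force, the opening and the grip force at its end, in the units of the state.
- get_obs(): the state, without advancing time (a new reading comes with each control period).
- capture(name): name is "scene" or "top" or "wrist"; returns a dict with "frame" (420x560x3 uint8, blue, green, red), "z_map" (420x560 float32, m along the optical axis (not along the pixel's ray), 0 where there is no reading), "intrinsics" (3x3 intrinsics, pixels), "rvec" (rotation vector, rad) and "tvec" (3), from world to camera coordinates, as OpenCV has them. Camera axes: x right, y down, z forward; pixel columns grow to the right and rows downward; lengths in m; the calibration is good to about 2 mm. A picture is of the moment at which its call begins.
- hand_in(): hands the job in; it is judged then, once.
The state is a dict: "clock": time; "joint_positions": joint angles; "joint_velocities": joint speeds; "effort": joint torques, N m; "ee_pos": TCP position; "eef_rot": TCP orientation; "contact_force": force on the tool from outside, world axes, zero at the start; "wrist_torque": the same for the moment, N m; "grip_width": opening from 0.0 (shut) to 1.0 (fully open); "grasp_force": force on a finger pad.
Only numpy, scipy, OpenCV 4.12 (cv2) and the standard library are available. Lean on these libraries where they do the work, as an engineer would, in place of code of your own. Each camera call takes 0.05 s, during which the arm holds its last target. There are 200 camera calls.

## Working session

There is one attempt and no reset: what is moved stays moved. The work goes in short steps, Python scripts to look and compute and a shell command to move; the robot and the scene stay as the last step left them, time stands still between calls to the robot, and variables do not carry over. Pictures are saved under pics/ and viewed, at most 10 in all, crops included, and the job is handed in when it is done.

```bash
mkdir -p pics; ls; cat > h.py <<'E'
import numpy as np, cv2
from scipy.spatial.transform import Rotation as R
from workcell import *
def world(c,u,v,z=None):
    K=c["intrinsics"]; M=cv2.Rodrigues(np.array(c["rvec"],float))[0]; t=np.array(c["tvec"],float).ravel()
    z=c["z_map"][v,u] if z is None else z
    p=np.stack([(u-K[0][2])/K[0][0]*z,(v-K[1][2])/K[1][1]*z,z],-1)
    return (p-t)@M
def cloud(c):
    v,u=np.mgrid[:420,:560]; return world(c,u,v,np.array(c["z_map"]))
E
python3 - <<'E'
from h import *
a=capture("scene");b=capture("top")
cv2.imwrite("pics/s.png",a["frame"]);cv2.imwrite("pics/t.png",b["frame"])
np.savez("c.npz",s=cloud(a),t=cloud(b))
o=get_obs();print({k:np.round(v,3) for k,v in o.items()})
E
```

```text
pics
{'clock': np.float64(0.1), 'joint_positions': array([ 1.461,  0.359,  0.011, -0.   , -1.224, -0.288]), 'joint_velocities': array([ 0.003, -0.001,  0.002,  0.002,  0.001,  0.001]), 'effort': array([-2.0000e-03, -5.8476e+01,  2.9411e+01,  6.9550e+00, -3.0000e-03,
        0.0000e+00]), 'ee_pos': array([0.261, 0.622, 0.23 ]), 'eef_rot': array([ 0.98 , -0.198, -0.   ,  0.001]), 'contact_force': array([ 0.375,  0.08 , -0.479]), 'wrist_torque': array([-0.029, -0.01 ,  0.025]), 'grasp_force': np.float64(0.0), 'grip_width': np.float64(0.998)}
```

View pics/s.png

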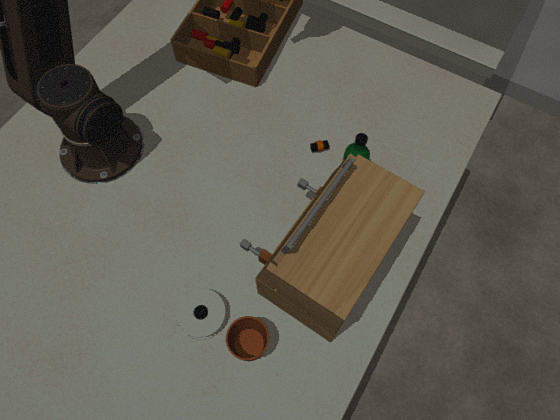

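View pics/t.png

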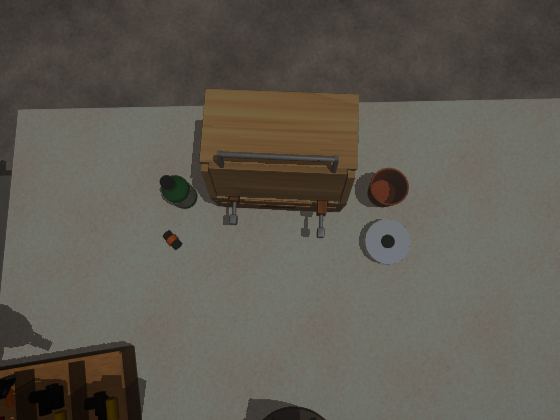

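The scene view shows the cabinet on the right, with its two pulls at (303,184) and (246,245). In the top view (up = +x) the left pull is at (234,219), the right pull at (321,232), and the rail runs from (220,157) to (337,162). The bottle is at (175,190), the connector at (172,240), the reel at (388,241) and the pot at (388,187).

```bash
python3 - <<'E'
from h import *
d=np.load("c.npz");t=d["t"]
def med(P,u,v,r=2):
    q=P[v-r:v+r+1,u-r:u+r+1].reshape(-1,3);return np.round(np.median(q,0),4)
for n,(u,v) in dict(Lp=(234,220),Rp=(321,233),railL=(226,155),railR=(330,161),railM=(278,158),tl=(208,94),tr=(355,98),top=(280,120),reel=(388,241),pot=(388,205),bot=(167,183),con=(172,240),table=(280,300)).items(): print(n,med(t,u,v))
m=(t[...,2]>.09)&(t[...,2]<.13)
for n,(u0,u1,v0,v1) in dict(L=(224,244,200,230),R=(310,332,205,242)).items():
    mm=np.zeros_like(m);mm[v0:v1,u0:u1]=m[v0:v1,u0:u1]
    q=t[mm];q=q[(q[:,2]>.108)&(q[:,2]<.119)];print(n,len(q),q.mean(0),q.min(0),q.max(0))
    print([ (v,np.round(t[v,(u0+u1)//2],3).tolist()) for v in range(v0,v1,2)])
# cabinet top surface
q=t[(abs(t[...,2]-.262)<.006)&(t[...,0]>.3)].astype(np.float32)
print(len(q),cv2.minAreaRect(q[:,:2]),cv2.boxPoints(cv2.minAreaRect(q[:,:2])))
# rail
q=t[(t[...,2]>.300)&(t[...,2]<.32)&(t[...,0]>.3)&(abs(t[...,1])<.3)];print(len(q),cv2.minAreaRect(q[:,:2].astype(np.float32)),q[:,2].max())
E
```

```text
Lp [0.5855 0.1426 0.1155]
Rp [ 0.5501 -0.0723  0.1152]
railL [0.6929 0.1347 0.3104]
railR [ 0.6803 -0.0801  0.3085]
railM [0.6865 0.0278 0.3101]
tl [0.8508 0.1835 0.2625]
tr [ 0.8333 -0.1433  0.2615]
top [0.786  0.0232 0.2614]
reel [ 0.5349 -0.2555  0.035 ]
pot [ 0.6279 -0.2529  0.0698]
bot [0.6649 0.2911 0.1902]
con [0.5459 0.3198 0.0303]
table [3.835e-01 3.250e-02 2.000e-04]
L 101 [0.5993157  0.14484956 0.1133277 ] [0.57805284 0.12088458 0.10800982] [0.63707815 0.15503969 0.11785083]
[(200, [0.635, 0.142, 0.124]), (202, [0.633, 0.144, 0.107]), (204, [0.627, 0.144, 0.108]), (206, [0.623, 0.144, 0.104]), (208, [0.617, 0.144, 0.109]), (210, [0.612, 0.144, 0.107]), (212, [0.607, 0.144, 0.11]), (214, [0.601, 0.143, 0.113]), (216, [0.596, 0.143, 0.116]), (218, [0.591, 0.143, 0.115]), (220, [0.586, 0.143, 0.115]), (222, [0.58, 0.142, 0.118]), (224, [0.578, 0.145, 0.099]), (226, [0.585, 0.157, 0.001]), (228, [0.579, 0.157, 0.004])]
R 99 [ 0.56513275 -0.07139581  0.11337048] [ 0.54253995 -0.08385434  0.10801351] [ 0.62112958 -0.06264444  0.11868219]
[(205, [0.618, -0.074, 0.126]), (207, [0.614, -0.074, 0.124]), (209, [0.609, -0.073, 0.125]), (211, [0.603, -0.073, 0.125]), (213, [0.598, -0.073, 0.126]), (215, [0.596, -0.074, 0.109]), (217, [0.591, -0.074, 0.108]), (219, [0.586, -0.074, 0.109]), (221, [0.581, -0.074, 0.109]), (223, [0.576, -0.074, 0.107]), (225, [0.571, -0.074, 0.106]), (227, [0.566, -0.074, 0.107]), (229, [0.56, -0.073, 0.117]), (231, [0.555, -0.073, 0.114]), (233, [0.55, -0.072, 0.115]), (235, [0.545, -0.072, 0.115]), (237, [0.541, -0.073, 0.108]), (239, [0.546, -0.082, 0.001]), (241, [0.541, -0.082, -0.0])]Traceback (most recent call last):
  File "<stdin>", line 13, in <module>
cv2.error: OpenCV(4.12.0) /io/opencv/modules/imgproc/src/convhull.cpp:143: error: (-215:Assertion failed) total >= 0 && (depth == CV_32F || depth == CV_32S) in function 'convexHull'
```

```bash
python3 -m crank '[{"slide":[0,0,0],"yaw":-0.114,"claw":0.0854},{"slide":[0,0,0],"yaw":-0.114,"claw":0.0854},{"slide":[0,0,0],"yaw":-0.113,"claw":0.0854},{"slide":[0.02,0.03,0],"yaw":0,"claw":0.0854},{"slide":[0.02,0.03,0],"yaw":0,"claw":0.0854}]'
python3 -m crank '[{"slide":[0.02,0.03,0],"yaw":0,"claw":0.0854},{"slide":[0.02,0.03,0],"yaw":0,"claw":0.0854},{"slide":[0.02,0.03,0],"yaw":0,"claw":0.0854},{"slide":[0.02,0.03,0],"yaw":0,"claw":0.0854},{"slide":[0.02,0.03,0],"yaw":0,"claw":0.0854}]'
python3 -m crank '[{"slide":[0.02,0.03,0],"yaw":0,"claw":0.0854},{"slide":[0.02,0.03,0],"yaw":0,"claw":0.0854},{"slide":[0.02,0.03,0],"yaw":0,"claw":0.0854},{"slide":[0.02,0.03,0],"yaw":0,"claw":0.0854},{"slide":[0.02,0.03,0],"yaw":0,"claw":0.0854}]'
python3 - <<'E'
from h import *
o=get_obs();r=R.from_quat(o["eef_rot"]).as_matrix();print(o["clock"],o["ee_pos"],r,o["contact_force"])
print(r.T@(np.array([.585,.1438,.230])-o["ee_pos"]))
E
```

```text
clock: 0.52
ee_pos: [0.2974, 0.56, 0.2299]
eef_rot: [1.0, -0.027, -0.0, 0.001]
contact_force: [0.6, 1.0, -0.1]
grip_width: 1.0
grasp_force: 0.0
clock: 0.93
ee_pos: [0.3897, 0.4029, 0.2311]
eef_rot: [1.0, -0.028, -0.0, 0.0]
contact_force: [0.7, -0.0, -0.1]
grip_width: 1.0
grasp_force: 0.0
clock: 1.35
ee_pos: [0.481, 0.2475, 0.2312]
eef_rot: [1.0, -0.028, -0.0, 0.0]
contact_force: [0.4, 0.2, 0.7]
grip_width: 1.0
grasp_force: 0.0
1.35 [0.48102793 0.24748873 0.23120066] [[ 9.98400322e-01 -5.65397744e-02 -2.25004546e-04]
 [-5.65397859e-02 -9.98400346e-01 -4.48865339e-05]
 [-2.22106742e-04  5.75364388e-05 -9.99999974e-01]] [0.4313674  0.23806243 0.68768564]
[0.10966855 0.09764423 0.00118192]
```

```bash
python3 -m crank '[{"slide":[0.022,0.0197,0],"yaw":0,"claw":0.0854},{"slide":[0.022,0.0197,0],"yaw":0,"claw":0.0854},{"slide":[0.022,0.0197,0],"yaw":0,"claw":0.0854},{"slide":[0.022,0.0197,0],"yaw":0,"claw":0.0854},{"slide":[0.022,0.0197,0],"yaw":0,"claw":0.0854}]'
python3 - <<'E'
from h import *
o=get_obs();r=R.from_quat(o["eef_rot"]).as_matrix()
c=capture("wrist");cv2.imwrite("pics/w1.png",c["frame"])
P=cloud(c);m=(abs(P[...,2]-.115)<.006)&(P[...,0]<.605)
v,u=np.nonzero(m);q=P[m]
print(o["ee_pos"],len(q))
if len(q): print(np.median(q,0),cv2.minAreaRect(q[:,:2].astype(np.float32)),u.mean(),v.mean())
print(r.T@(np.array([.585,.1438,.084])-o["ee_pos"]))
E
```

```text
clock: 1.77
ee_pos: [0.5856, 0.1433, 0.231]
eef_rot: [1.0, -0.028, -0.0, 0.0]
contact_force: [-0.0, 0.5, -0.5]
grip_width: 1.002
grasp_force: 0.0
[0.58558849 0.14328265 0.23101245] 1301
[ 0.58046724 -0.06500333  0.11431563] ((0.5909711718559265, 0.032482750713825226), (0.23970916867256165, 0.06050877273082733), 80.38488006591797) 416.1675634127594 208.00384319754036
[-0.0005453  -0.00050635  0.14701266]
```

View pics/w1.png

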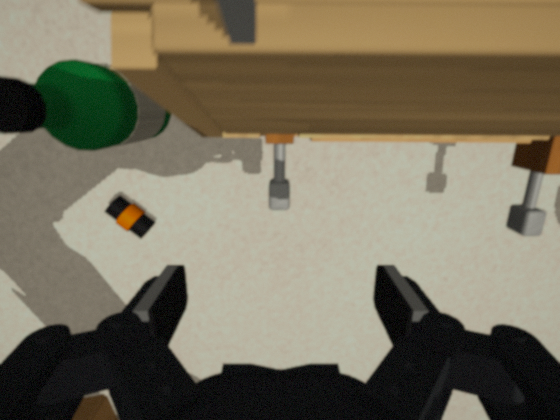

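The wrist view shows the left pull at (279,195), centred between the fingers; the right pull is at (526,220). I'll descend and grip.

```bash
python3 -m crank '[{"slide":[0,0,0.0294],"yaw":0,"claw":0.0854},{"slide":[0,0,0.0294],"yaw":0,"claw":0.0854},{"slide":[0,0,0.0294],"yaw":0,"claw":0.0854},{"slide":[0,0,0.0294],"yaw":0,"claw":0.0854},{"slide":[0,0,0.0294],"yaw":0,"claw":0.0854}]'
python3 -m crank '[{"slide":[0,0,0],"yaw":0,"claw":0},{"slide":[0,0,0],"yaw":0,"claw":0},{"slide":[0,0,0],"yaw":0,"claw":0},{"slide":[0,0,0],"yaw":0,"claw":0},{"slide":[0,0,0],"yaw":0,"claw":0}]'
python3 -m crank '[{"slide":[0,0,0],"yaw":0,"claw":0},{"slide":[0,0,0],"yaw":0,"claw":0},{"slide":[0,0,0],"yaw":0,"claw":0}]'
```

```text
clock: 2.23
ee_pos: [0.5846, 0.1444, 0.0829]
eef_rot: [1.0, -0.029, -0.0, -0.0]
contact_force: [0.4, 1.1, -0.6]
grip_width: 0.999
grasp_force: 0.0
clock: 2.65
ee_pos: [0.586, 0.1453, 0.0864]
eef_rot: [1.0, -0.028, 0.001, -0.001]
contact_force: [-0.3, -0.1, 0.7]
grip_width: 0.298
grasp_force: 0.0
clock: 2.9
ee_pos: [0.5859, 0.145, 0.0863]
eef_rot: [1.0, -0.028, 0.001, -0.001]
contact_force: [-1.2, -0.8, 7.7]
grip_width: 0.2
grasp_force: 58.9
```

```bash
for i in 1; do python3 -m crank '[{"slide":[-0.01,0,0],"yaw":0,"claw":0},{"slide":[-0.012,0,0],"yaw":0,"claw":0},{"slide":[-0.012,0,0],"yaw":0,"claw":0},{"slide":[-0.012,0,0],"yaw":0,"claw":0},{"slide":[-0.012,0,0],"yaw":0,"claw":0}]'
python3 -m crank '[{"slide":[-0.01,0,0],"yaw":0,"claw":0},{"slide":[-0.01,0,0],"yaw":0,"claw":0},{"slide":[-0.008,0,0],"yaw":0,"claw":0},{"slide":[-0.006,0,0],"yaw":0,"claw":0},{"slide":[-0.003,0,0],"yaw":0,"claw":0}]'
python3 -m crank '[{"slide":[-0.003,0,0],"yaw":0,"claw":0},{"slide":[0,0,0],"yaw":0,"claw":0}]'; done
```

```text
clock: 3.32
ee_pos: [0.5285, 0.1487, 0.0863]
eef_rot: [1.0, -0.028, 0.002, -0.001]
contact_force: [4.3, -0.4, 7.5]
grip_width: 0.2
grasp_force: 59.3
clock: 3.73
ee_pos: [0.4911, 0.151, 0.0862]
eef_rot: [1.0, -0.028, 0.002, -0.001]
contact_force: [2.3, -0.4, 5.8]
grip_width: 0.198
grasp_force: 59.3
clock: 3.9
ee_pos: [0.4906, 0.1511, 0.0863]
eef_rot: [1.0, -0.028, 0.004, -0.001]
contact_force: [14.8, -5.3, -1.8]
grip_width: 0.199
grasp_force: 60.8
```

```bash
python3 -m crank '[{"slide":[0.003,0,0],"yaw":0,"claw":0.0854},{"slide":[0,0,0],"yaw":0,"claw":0.0854},{"slide":[0,0,0],"yaw":0,"claw":0.0854},{"slide":[0,0,0],"yaw":0,"claw":0.0854},{"slide":[0,0,0],"yaw":0,"claw":0.0854}]'
python3 -m crank '[{"slide":[0,0,-0.02],"yaw":0,"claw":0.0854},{"slide":[0,0,-0.03],"yaw":0,"claw":0.0854},{"slide":[0,0,-0.03],"yaw":0,"claw":0.0854},{"slide":[0,0,-0.03],"yaw":0,"claw":0.0854},{"slide":[0,0,0],"yaw":0,"claw":0.0854}]'
python3 - <<'E'
from h import *
o=get_obs();r=R.from_quat(o["eef_rot"]).as_matrix()
b=capture("top");T=cloud(b);np.save("t2.npy",T);cv2.imwrite("pics/t2.png",b["frame"])
for lo,hi in((.08,.2),(-.13,-.03)):
    q=T[(abs(T[...,2]-.115)<.004)&(T[...,0]<.56)&(T[...,0]>.42)&(T[...,1]>lo)&(T[...,1]<hi)]
    if len(q):print(len(q),np.median(q,0),q.min(0),q.max(0))
print(o["ee_pos"],r.T@(np.array([.548,-.0722,.084])-o["ee_pos"]))
E
```

```text
clock: 4.32
ee_pos: [0.4897, 0.15, 0.0843]
eef_rot: [1.0, -0.028, -0.0, 0.0]
contact_force: [-0.4, -0.5, 0.3]
grip_width: 0.899
grasp_force: 0.0
clock: 4.73
ee_pos: [0.4927, 0.1515, 0.2003]
eef_rot: [1.0, -0.028, 0.004, -0.002]
contact_force: [2.5, 0.4, 0.5]
grip_width: 1.0
grasp_force: 0.0
5 [0.55339908 0.1377347  0.11326549] [0.53857207 0.13734847 0.1116355 ] [0.55790341 0.14036364 0.11666734]
56 [ 0.55021278 -0.07123073  0.11443903] [ 0.54260186 -0.08036073  0.11140167] [ 0.55993598 -0.06264435  0.11796995]
[0.49270371 0.15149101 0.20032851] [0.06672126 0.22080766 0.11584437]
```

```bash
python3 -m crank '[{"slide":[0.009,0.0315,0],"yaw":0,"claw":0.0854},{"slide":[0.009,0.0315,0],"yaw":0,"claw":0.0854},{"slide":[0.009,0.0315,0],"yaw":0,"claw":0.0854},{"slide":[0.009,0.0315,0],"yaw":0,"claw":0.0854},{"slide":[0.009,0.0315,0],"yaw":0,"claw":0.0854}]'
python3 -m crank '[{"slide":[0.010,0.0315,0],"yaw":0,"claw":0.0854},{"slide":[0.010,0.0315,0],"yaw":0,"claw":0.0854},{"slide":[0,0,0],"yaw":0,"claw":0.0854}]'
python3 - <<'E'
from h import *
o=get_obs();r=R.from_quat(o["eef_rot"]).as_matrix()
print(o["ee_pos"],r.T@(np.array([.548,-.0722,.084])-o["ee_pos"]))
E
```

```text
clock: 5.2
ee_pos: [0.5255, -0.0111, 0.1934]
eef_rot: [1.0, -0.028, -0.001, 0.0]
contact_force: [1.3, 0.9, -0.3]
grip_width: 1.0
grasp_force: 0.0
clock: 5.45
ee_pos: [0.5424, -0.0779, 0.1929]
eef_rot: [1.0, -0.03, -0.001, 0.0]
contact_force: [0.2, -0.6, 0.5]
grip_width: 1.003
grasp_force: 0.0
[ 0.54240382 -0.07785285  0.19294565] [ 0.00547728 -0.00608751  0.10892827]
```

```bash
python3 -m crank '[{"slide":[0.005,-0.005,0],"yaw":0,"claw":0.0854},{"slide":[0,0,0],"yaw":0,"claw":0.0854}]'
python3 - <<'E'
from h import *
o=get_obs();r=R.from_quat(o["eef_rot"]).as_matrix()
print(o["ee_pos"],r.T@(np.array([.548,-.0722,.084])-o["ee_pos"]))
E
```

```text
clock: 5.62
ee_pos: [0.548, -0.0687, 0.1934]
eef_rot: [1.0, -0.029, -0.001, 0.0]
contact_force: [0.3, 1.0, -0.2]
grip_width: 0.997
grasp_force: 0.0
[ 0.54796488 -0.06874251  0.1934298 ] [0.00034658 0.0034412  0.10942977]
```

```bash
python3 -m crank '[{"slide":[0,0.0015,0.022],"yaw":0,"claw":0.0854},{"slide":[0,0.0015,0.022],"yaw":0,"claw":0.0854},{"slide":[0,0,0.022],"yaw":0,"claw":0.0854},{"slide":[0,0,0.022],"yaw":0,"claw":0.0854},{"slide":[0,0,0.021],"yaw":0,"claw":0.0854}]'
python3 -m crank '[{"slide":[0,0,0],"yaw":0,"claw":0},{"slide":[0,0,0],"yaw":0,"claw":0},{"slide":[0,0,0],"yaw":0,"claw":0},{"slide":[0,0,0],"yaw":0,"claw":0},{"slide":[0,0,0],"yaw":0,"claw":0}]'
python3 -m crank '[{"slide":[0,0,0],"yaw":0,"claw":0},{"slide":[0,0,0],"yaw":0,"claw":0},{"slide":[0,0,0],"yaw":0,"claw":0}]'
```

```text
clock: 6.03
ee_pos: [0.5472, -0.0706, 0.0841]
eef_rot: [1.0, -0.027, -0.0, -0.0]
contact_force: [-0.6, 0.2, 0.2]
grip_width: 0.999
grasp_force: 0.0
clock: 6.45
ee_pos: [0.5484, -0.0717, 0.0867]
eef_rot: [1.0, -0.028, 0.001, -0.0]
contact_force: [0.3, -0.5, 0.3]
grip_width: 0.299
grasp_force: 0.0
clock: 6.7
ee_pos: [0.5482, -0.073, 0.0869]
eef_rot: [1.0, -0.028, 0.001, 0.0]
contact_force: [-0.8, -5.3, 4.3]
grip_width: 0.201
grasp_force: 59.1
```

```bash
python3 -m crank '[{"slide":[-0.01,0,0],"yaw":0,"claw":0},{"slide":[-0.012,0,0],"yaw":0,"claw":0},{"slide":[-0.012,0,0],"yaw":0,"claw":0},{"slide":[-0.012,0,0],"yaw":0,"claw":0},{"slide":[-0.01,0,0],"yaw":0,"claw":0}]'
python3 -m crank '[{"slide":[-0.007,0,0],"yaw":0,"claw":0},{"slide":[-0.006,0,0],"yaw":0,"claw":0},{"slide":[-0.005,0,0],"yaw":0,"claw":0},{"slide":[-0.004,0,0],"yaw":0,"claw":0},{"slide":[-0.002,0,0],"yaw":0,"claw":0}]'
python3 -m crank '[{"slide":[0,0,0],"yaw":0,"claw":0},{"slide":[0,0,0],"yaw":0,"claw":0}]'
```

```text
clock: 7.12
ee_pos: [0.4927, -0.0695, 0.0869]
eef_rot: [1.0, -0.028, 0.002, 0.0]
contact_force: [2.7, -5.5, 1.3]
grip_width: 0.201
grasp_force: 59.6
clock: 7.53
ee_pos: [0.4754, -0.0682, 0.0871]
eef_rot: [1.0, -0.027, 0.007, 0.0]
contact_force: [35.0, -23.3, -32.2]
grip_width: 0.197
grasp_force: 60.0
clock: 7.7
ee_pos: [0.4754, -0.0682, 0.0871]
eef_rot: [1.0, -0.027, 0.007, 0.0]
contact_force: [29.6, -20.4, -25.4]
grip_width: 0.197
grasp_force: 60.8
```

```bash
python3 -m crank '[{"slide":[0.006,0,0],"yaw":0,"claw":0.0854},{"slide":[0,0,0],"yaw":0,"claw":0.0854},{"slide":[0,0,0],"yaw":0,"claw":0.0854},{"slide":[0,0,0],"yaw":0,"claw":0.0854},{"slide":[0,0,0],"yaw":0,"claw":0.0854}]'
python3 -m crank '[{"slide":[0,0,-0.03],"yaw":0,"claw":0.0854},{"slide":[0,0,-0.03],"yaw":0,"claw":0.0854},{"slide":[0,0,-0.03],"yaw":0,"claw":0.0854},{"slide":[0,0,-0.03],"yaw":0,"claw":0.0854},{"slide":[0,0,-0.02],"yaw":0.12,"claw":0.0854}]'
python3 -m crank '[{"slide":[0,0,-0.02],"yaw":0.12,"claw":0.0854},{"slide":[0,0,-0.02],"yaw":0.12,"claw":0.0854},{"slide":[0,0,-0.02],"yaw":0.12,"claw":0.0854},{"slide":[0,0,-0.02],"yaw":0.12,"claw":0.0854},{"slide":[0,0,-0.02],"yaw":0.12,"claw":0.0854}]'
python3 -m crank '[{"slide":[0,0,-0.02],"yaw":0.12,"claw":0.0854},{"slide":[0,0,-0.02],"yaw":0.12,"claw":0.0854},{"slide":[0,0,0],"yaw":0.12,"claw":0.0854},{"slide":[0,0,0],"yaw":0.12,"claw":0.0854},{"slide":[0,0,0],"yaw":0.12,"claw":0.0854}]'
python3 -m crank '[{"slide":[0,0,0],"yaw":0.12,"claw":0.0854},{"slide":[0,0,0],"yaw":0.12,"claw":0.0854},{"slide":[0,0,0],"yaw":0,"claw":0.0854}]'
python3 - <<'E'
from h import *
o=get_obs();r=R.from_quat(o["eef_rot"]).as_matrix()
print(o["joint_positions"],o["ee_pos"],r)
for n in("top","scene"):
  b=capture(n);T=cloud(b);cv2.imwrite("pics/%s3.png"%n,b["frame"])
  for lo,hi in((.08,.2),(-.13,-.03)):
    q=T[(abs(T[...,2]-.115)<.003)&(T[...,0]<.56)&(T[...,0]>.42)&(T[...,1]>lo)&(T[...,1]<hi)]
    if len(q):print(n,len(q),np.median(q,0),q.min(0),q.max(0))
  q=T[(abs(T[...,2]-.308)<.008)&(T[...,0]<.75)&(T[...,0]>.64)&(abs(T[...,1])<.2)].astype(np.float32)
  if len(q): print(n,len(q),np.median(q,0),cv2.fitLine(q[:,:2],2,0,.01,.01).ravel(),q.max(0))
E
```

```text
clock: 8.12
ee_pos: [0.4733, -0.0678, 0.0855]
eef_rot: [1.0, -0.028, 0.0, -0.0]
contact_force: [1.1, -0.9, -0.1]
grip_width: 0.891
grasp_force: 0.0
clock: 8.53
ee_pos: [0.4741, -0.0678, 0.2285]
eef_rot: [0.996, -0.087, 0.002, -0.0]
contact_force: [-0.6, 0.0, 0.1]
grip_width: 1.004
grasp_force: 0.0
clock: 8.95
ee_pos: [0.473, -0.0678, 0.3264]
eef_rot: [0.924, -0.381, 0.0, -0.0]
contact_force: [0.4, 0.8, -0.5]
grip_width: 1.004
grasp_force: 0.0
clock: 9.37
ee_pos: [0.4733, -0.0677, 0.3657]
eef_rot: [0.77, -0.637, 0.0, -0.0]
contact_force: [0.5, -0.8, 0.1]
grip_width: 0.997
grasp_force: 0.0
clock: 9.62
ee_pos: [0.4732, -0.0677, 0.3654]
eef_rot: [-0.689, 0.725, 0.0, 0.0]
contact_force: [-0.4, 0.7, 0.1]
grip_width: 1.001
grasp_force: 0.0
[ 2.70461162e-01 -3.60002197e-02 -1.68648516e-01 -2.24705650e-04
 -1.43802119e+00 -3.21664542e-01] [ 0.47321882 -0.06774696  0.36535193] [[-5.12106957e-02 -9.98687870e-01  6.27250728e-05]
 [-9.98687840e-01  5.12107098e-02  2.48520767e-04]
 [-2.51406870e-04 -4.99158461e-05 -9.99999967e-01]]
top 738 [0.68763375 0.02783668 0.31123152] [0.06265237 0.99803543 0.68779093 0.02890247] [0.7042478  0.15508613 0.31587926]
scene 45 [0.50107247 0.14667379 0.113698  ] [0.48437236 0.13558506 0.11203888] [0.55781379 0.15750405 0.11746259]
scene 48 [ 0.48397067 -0.07155144  0.11383229] [ 0.47086063 -0.08491154  0.11218318] [ 0.55866623 -0.06059177  0.11731494]
scene 653 [0.6901696  0.01849186 0.309523  ] [0.06389478 0.99795663 0.69026285 0.021246  ] [0.7041325  0.15321854 0.31517264]
```

View pics/top3.png

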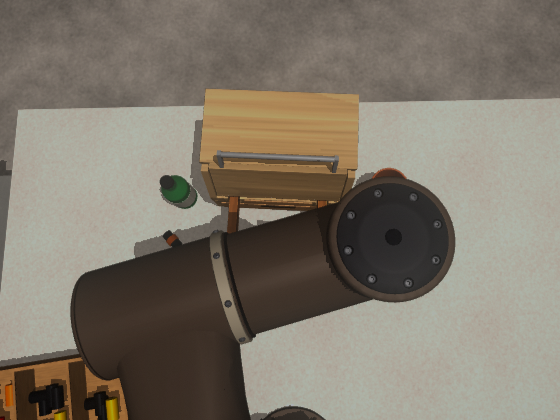

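Both bars look fully out and at equal lengths: each pull's front is about 0.1 further out, and each bar hit a firm stop. The rail runs from (217,155) to (337,163). Next I go above its middle.

```bash
python3 -m crank '[{"slide":[-0.0152,-0.03,0],"yaw":0,"claw":0.0854},{"slide":[-0.0152,-0.03,0],"yaw":0,"claw":0.0854},{"slide":[-0.0152,-0.03,0],"yaw":0,"claw":0.0854},{"slide":[-0.0152,-0.03,0],"yaw":0,"claw":0.0854},{"slide":[-0.0152,-0.03,0],"yaw":0,"claw":0.0854}]'
python3 -m crank '[{"slide":[-0.0152,-0.03,0],"yaw":0,"claw":0.0854},{"slide":[-0.0152,-0.03,0],"yaw":0,"claw":0.0854},{"slide":[0,0,0],"yaw":0.012,"claw":0.0854},{"slide":[0,0,0],"yaw":0,"claw":0.0854}]'
python3 - <<'E'
from h import *
o=get_obs();r=R.from_quat(o["eef_rot"]).as_matrix()
c=capture("wrist");cv2.imwrite("pics/w2.png",c["frame"]);T=cloud(c)
q=T[(abs(T[...,2]-.308)<.008)&(T[...,0]<.75)&(T[...,0]>.64)&(abs(T[...,1])<.2)].astype(np.float32)
if len(q): print(len(q),np.median(q,0),cv2.fitLine(q[:,:2],2,0,.01,.01).ravel(),q.min(0),q.max(0))
print(o["ee_pos"],r.T@(np.array([.688,.028,.288])-o["ee_pos"]))
E
```

```text
clock: 10.13
ee_pos: [0.6282, 0.0019, 0.3653]
eef_rot: [-0.692, 0.722, 0.0, 0.0]
contact_force: [1.1, -0.3, 1.2]
grip_width: 0.999
grasp_force: 0.0
clock: 10.47
ee_pos: [0.6893, 0.0297, 0.3625]
eef_rot: [-0.688, 0.726, 0.001, -0.002]
contact_force: [-0.4, 0.3, 0.3]
grip_width: 1.0
grasp_force: 0.0
6832 [ 0.6884396  -0.00975998  0.3110377 ] [6.2496394e-02 9.9804521e-01 6.8853968e-01 1.4739629e-06] [ 0.67483395 -0.09691396  0.30014572] [0.702974   0.14757584 0.3154493 ]
[0.68927853 0.02967179 0.36252806] [0.00164954 0.00090332 0.07453405]
```

View pics/w2.png

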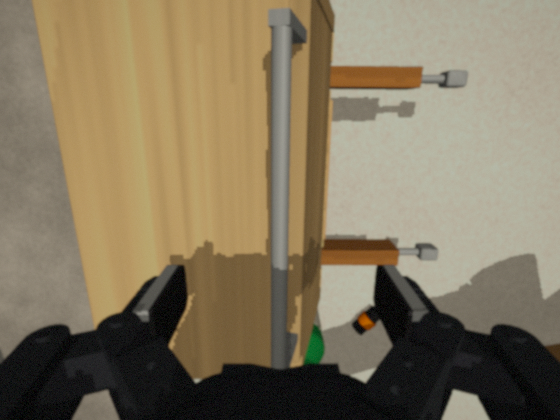

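The wrist view shows the rail at column 281, centred between the fingers. The right bar (y≈77) looks longer than the left (y≈252), so I'll measure both from the point cloud.

```bash
python3 - <<'E'
from h import *
c=capture("wrist");T=cloud(c);s=c["frame"]
ex=np.array([np.cos(.063),-np.sin(.063)]);ey=np.array([ex[1]*-1,ex[0]])
for n,(v0,v1,u0,u1) in dict(R=(60,95,331,480),L=(240,262,325,445)).items():
  q=T[v0:v1,u0:u1].reshape(-1,3);q=q[(q[:,2]>.08)&(q[:,2]<.13)]
  a=q[:,:2]@ex;w=q[:,2]>.119
  print(n,"pull front x'",np.percentile(a,[1,3]),"bar front",np.percentile(a[w],[1,3]),"y'",np.median(q[w][:,:2]@ey),"z",np.median(q[w][:,2]))
E
```

```text
R pull front x' [0.47610758 0.47963553] bar front [0.53129088 0.53333174] y' -0.03818707177880268 z 0.12470219625779938
L pull front x' [0.47628157 0.4791117 ] bar front [0.53148521 0.53331864] y' 0.17748749117705798 z 0.12455691336166011
```

Both bars are equally far out. I'll descend on the rail and grip it.

```bash
python3 -m crank '[{"slide":[0,0,0.02],"yaw":0,"claw":0.0854},{"slide":[0,0,0.02],"yaw":0,"claw":0.0854},{"slide":[0,0,0.02],"yaw":0,"claw":0.0854},{"slide":[0,0,0.014],"yaw":0,"claw":0.0854},{"slide":[0,0,0],"yaw":0,"claw":0.0854}]'
python3 -m crank '[{"slide":[0,0,0],"yaw":0,"claw":0},{"slide":[0,0,0],"yaw":0,"claw":0},{"slide":[0,0,0],"yaw":0,"claw":0},{"slide":[0,0,0],"yaw":0,"claw":0},{"slide":[0,0,0],"yaw":0,"claw":0}]'
python3 -m crank '[{"slide":[0,0,0],"yaw":0,"claw":0},{"slide":[0,0,0],"yaw":0,"claw":0},{"slide":[0,0,0],"yaw":0,"claw":0},{"slide":[0,0,0],"yaw":0,"claw":0}]'
cat > q.py <<'E'
from h import *
o=get_obs();r=R.from_quat(o["eef_rot"]).as_matrix()
print(o["clock"],o["ee_pos"],r.round(4).tolist(),o["contact_force"].round(1),o["grip_width"],o["grasp_force"])
E
python3 q.py
```

```text
clock: 10.98
ee_pos: [0.6861, 0.0282, 0.2891]
eef_rot: [-0.687, 0.727, 0.001, -0.001]
contact_force: [-0.3, -0.3, -1.5]
grip_width: 1.002
grasp_force: 0.0
clock: 11.4
ee_pos: [0.6885, 0.0288, 0.2923]
eef_rot: [-0.686, 0.727, -0.0, 0.001]
contact_force: [-0.7, 0.7, 0.4]
grip_width: 0.298
grasp_force: 0.0
clock: 11.73
ee_pos: [0.6888, 0.0288, 0.292]
eef_rot: [-0.686, 0.727, -0.0, 0.001]
contact_force: [1.5, -0.1, 3.6]
grip_width: 0.112
grasp_force: 58.6
11.7333 [0.68883784 0.02875893 0.29195706] [[-0.0579, -0.9983, 0.0014], [-0.9983, 0.0579, 0.0], [-0.0001, -0.0014, -1.0]] [ 1.5 -0.1  3.6] 0.11171488484017918 58.57219576835632
```

```bash
python3 -m crank '[{"slide":[0,0,0],"yaw":0,"claw":0.03},{"slide":[0,0,0.003],"yaw":0,"claw":0.03},{"slide":[0,0,0.003],"yaw":0,"claw":0.03},{"slide":[0,0,0],"yaw":0,"claw":0.03}]'
python3 -m crank '[{"slide":[0,0,0],"yaw":0,"claw":0},{"slide":[0,0,0],"yaw":0,"claw":0},{"slide":[0,0,0],"yaw":0,"claw":0},{"slide":[0,0,0],"yaw":0,"claw":0},{"slide":[0,0,0],"yaw":0,"claw":0}]'
python3 q.py
```

```text
clock: 12.07
ee_pos: [0.6877, 0.0287, 0.2839]
eef_rot: [-0.686, 0.727, 0.001, -0.001]
contact_force: [0.3, 0.5, -0.2]
grip_width: 0.351
grasp_force: 0.0
clock: 12.48
ee_pos: [0.6883, 0.0287, 0.2851]
eef_rot: [-0.686, 0.727, 0.0, -0.0]
contact_force: [1.9, -1.3, -2.6]
grip_width: 0.119
grasp_force: 58.4
12.4833 [0.68827162 0.02868572 0.28512093] [[-0.0581, -0.9983, -0.0003], [-0.9983, 0.0581, -0.0], [0.0, 0.0003, -1.0]] [ 1.9 -1.3 -2.6] 0.11878327832842667 58.41175854206085
```

```bash
python3 - <<'E'
import numpy as np
t=np.r_[np.arange(0,1.66,.036),np.arange(1.67,1.834,.0163)]
p=.19*np.c_[np.cos(1.2657+t),np.sin(1.2657+t)]
d=np.diff(p,axis=0)
for i in range(0,len(d),5): print(i,t[min(i+5,len(d))].round(3),p[min(i+5,len(d))].round(3),[[round(-a,4),round(-b,4)] for a,b in d[i:i+5]])
E
```

```text
0 0.18 [0.024 0.189] [[np.float64(0.0066), np.float64(-0.0019)], [np.float64(0.0066), np.float64(-0.0017)], [np.float64(0.0067), np.float64(-0.0015)], [np.float64(0.0067), np.float64(-0.0012)], [np.float64(0.0068), np.float64(-0.001)]]
5 0.36 [-0.01  0.19] [[np.float64(0.0068), np.float64(-0.0007)], [np.float64(0.0068), np.float64(-0.0005)], [np.float64(0.0068), np.float64(-0.0002)], [np.float64(0.0068), np.float64(0.0)], [np.float64(0.0068), np.float64(0.0003)]]
10 0.54 [-0.044  0.185] [[np.float64(0.0068), np.float64(0.0005)], [np.float64(0.0068), np.float64(0.0007)], [np.float64(0.0068), np.float64(0.001)], [np.float64(0.0067), np.float64(0.0012)], [np.float64(0.0067), np.float64(0.0015)]]
15 0.72 [-0.077  0.174] [[np.float64(0.0066), np.float64(0.0017)], [np.float64(0.0066), np.float64(0.0019)], [np.float64(0.0065), np.float64(0.0022)], [np.float64(0.0064), np.float64(0.0024)], [np.float64(0.0063), np.float64(0.0026)]]
20 0.9 [-0.106  0.157] [[np.float64(0.0062), np.float64(0.0029)], [np.float64(0.0061), np.float64(0.0031)], [np.float64(0.006), np.float64(0.0033)], [np.float64(0.
[... 883 characters left out ...]
.float64(0.0023), np.float64(0.0064)], [np.float64(0.0021), np.float64(0.0065)], [np.float64(0.0018), np.float64(0.0066)]]
45 1.719 [-0.188  0.03 ] [[np.float64(0.0016), np.float64(0.0066)], [np.float64(0.0006), np.float64(0.0026)], [np.float64(0.0006), np.float64(0.003)], [np.float64(0.0006), np.float64(0.003)], [np.float64(0.0005), np.float64(0.0031)]]
50 1.8 [-0.189  0.014] [[np.float64(0.0005), np.float64(0.0031)], [np.float64(0.0004), np.float64(0.0031)], [np.float64(0.0004), np.float64(0.0031)], [np.float64(0.0003), np.float64(0.0031)], [np.float64(0.0003), np.float64(0.0031)]]
55 1.833 [-0.19   0.008] [[np.float64(0.0002), np.float64(0.0031)], [np.float64(0.0002), np.float64(0.0031)]]
```

```bash
python3 -m crank '[{"slide":[0,0.0066,-0.0019],"yaw":0,"claw":0},{"slide":[0,0.0066,-0.0017],"yaw":0,"claw":0},{"slide":[0,0.0067,-0.0015],"yaw":0,"claw":0},{"slide":[0,0.0067,-0.0012],"yaw":0,"claw":0},{"slide":[0,0.0068,-0.001],"yaw":0,"claw":0}]'
python3 -m crank '[{"slide":[0,0.0068,-0.0007],"yaw":0,"claw":0},{"slide":[0,0.0068,-0.0005],"yaw":0,"claw":0},{"slide":[0,0.0068,-0.0002],"yaw":0,"claw":0},{"slide":[0,0.0068,0],"yaw":0,"claw":0},{"slide":[0,0.0068,0.0003],"yaw":0,"claw":0}]'
python3 q.py
```

```text
clock: 12.9
ee_pos: [0.6544, 0.0309, 0.293]
eef_rot: [-0.686, 0.727, -0.0, 0.0]
contact_force: [3.6, 0.8, 0.4]
grip_width: 0.118
grasp_force: 58.4
clock: 13.32
ee_pos: [0.621, 0.0329, 0.2948]
eef_rot: [-0.686, 0.727, -0.001, 0.001]
contact_force: [0.9, 2.5, 4.0]
grip_width: 0.115
grasp_force: 58.5
13.3167 [0.62103378 0.03294117 0.2947556 ] [[-0.0576, -0.9983, 0.0023], [-0.9983, 0.0576, 0.0004], [-0.0005, -0.0023, -1.0]] [0.9 2.5 4. ] 0.11513491681621148 58.459394574165344
```

Forces stay small and the rail follows the arc, so I'll continue.

```bash
python3 -m crank '[{"slide":[0,0.0068,0.0005],"yaw":0,"claw":0},{"slide":[0,0.0068,0.0007],"yaw":0,"claw":0},{"slide":[0,0.0068,0.001],"yaw":0,"claw":0},{"slide":[0,0.0067,0.0012],"yaw":0,"claw":0},{"slide":[0,0.0067,0.0015],"yaw":0,"claw":0}]'
python3 -m crank '[{"slide":[0,0.0066,0.0017],"yaw":0,"claw":0},{"slide":[0,0.0066,0.0019],"yaw":0,"claw":0},{"slide":[0,0.0065,0.0022],"yaw":0,"claw":0},{"slide":[0,0.0064,0.0024],"yaw":0,"claw":0},{"slide":[0,0.0063,0.0026],"yaw":0,"claw":0}]'
python3 q.py
```

```text
clock: 13.73
ee_pos: [0.587, 0.0349, 0.2893]
eef_rot: [-0.686, 0.727, -0.0, 0.001]
contact_force: [-1.3, 4.6, 15.2]
grip_width: 0.111
grasp_force: 60.7
clock: 14.15
ee_pos: [0.5542, 0.0368, 0.2777]
eef_rot: [-0.686, 0.727, 0.0, 0.0]
contact_force: [-7.0, 5.5, 18.1]
grip_width: 0.115
grasp_force: 62.2
14.15 [0.55418787 0.03676427 0.27774932] [[-0.0578, -0.9983, -0.0002], [-0.9983, 0.0578, 0.0003], [-0.0003, 0.0002, -1.0]] [-7.   5.5 18.1] 0.11479053742055485 62.187548875808716
```

```bash
python3 -m crank '[{"slide":[0,0.0068,0.0015],"yaw":0,"claw":0},{"slide":[0,0.0066,0.0022],"yaw":0,"claw":0},{"slide":[0,0.0062,0.0032],"yaw":0,"claw":0},{"slide":[0,0.0059,0.0035],"yaw":0,"claw":0},{"slide":[0,0.0057,0.0037],"yaw":0,"claw":0}]'
python3 -m crank '[{"slide":[0,0.0056,0.0039],"yaw":0,"claw":0},{"slide":[0,0.0054,0.0041],"yaw":0,"claw":0},{"slide":[0,0.0053,0.0043],"yaw":0,"claw":0},{"slide":[0,0.0051,0.0045],"yaw":0,"claw":0},{"slide":[0,0.005,0.0047],"yaw":0,"claw":0}]'
python3 q.py
```

```text
clock: 14.57
ee_pos: [0.523, 0.0387, 0.2612]
eef_rot: [-0.686, 0.727, 0.001, -0.001]
contact_force: [9.6, 4.2, -13.2]
grip_width: 0.112
grasp_force: 58.4
clock: 14.98
ee_pos: [0.4976, 0.0404, 0.2405]
eef_rot: [-0.686, 0.727, 0.0, 0.0]
contact_force: [12.7, 4.5, -10.3]
grip_width: 0.115
grasp_force: 58.4
14.9833 [0.4975683  0.0403528  0.24050616] [[-0.0582, -0.9983, 0.0002], [-0.9983, 0.0582, 0.0007], [-0.0007, -0.0002, -1.0]] [ 12.7   4.5 -10.3] 0.11456733101613084 58.39114487171173
```

```bash
python3 -m crank '[{"slide":[0,0.004,0.0055],"yaw":0,"claw":0},{"slide":[0,0.0046,0.005],"yaw":0,"claw":0},{"slide":[0,0.0044,0.0052],"yaw":0,"claw":0},{"slide":[0,0.0042,0.0054],"yaw":0,"claw":0},{"slide":[0,0.0041,0.0055],"yaw":0,"claw":0}]'
python3 -m crank '[{"slide":[0,0.0039,0.0057],"yaw":0,"claw":0},{"slide":[0,0.0036,0.0058],"yaw":0,"claw":0},{"slide":[0,0.0034,0.0059],"yaw":0,"claw":0},{"slide":[0,0.0032,0.006],"yaw":0,"claw":0},{"slide":[0,0.003,0.0061],"yaw":0,"claw":0}]'
python3 q.py
```

```text
clock: 15.4
ee_pos: [0.4757, 0.0417, 0.2148]
eef_rot: [-0.686, 0.727, 0.0, 0.0]
contact_force: [4.9, 5.3, -2.6]
grip_width: 0.115
grasp_force: 58.4
clock: 15.82
ee_pos: [0.459, 0.0428, 0.1856]
eef_rot: [-0.686, 0.727, 0.0, 0.001]
contact_force: [6.9, 7.0, -4.0]
grip_width: 0.119
grasp_force: 58.4
15.8167 [0.45902329 0.04276027 0.18561038] [[-0.0579, -0.9983, 0.0007], [-0.9983, 0.0579, 0.0013], [-0.0013, -0.0007, -1.0]] [ 6.9  7.  -4. ] 0.11879854587617782 58.38453948497772
```

```bash
python3 -m crank '[{"slide":[0,0.0026,0.0063],"yaw":0,"claw":0},{"slide":[0,0.0024,0.0063],"yaw":0,"claw":0},{"slide":[0,0.0022,0.0064],"yaw":0,"claw":0},{"slide":[0,0.0021,0.0065],"yaw":0,"claw":0},{"slide":[0,0.0018,0.0066],"yaw":0,"claw":0}]'
python3 -m crank '[{"slide":[0,0.0014,0.0062],"yaw":0,"claw":0},{"slide":[0,0.0006,0.0045],"yaw":0,"claw":0},{"slide":[0,0.0006,0.004],"yaw":0,"claw":0},{"slide":[0,0.0006,0.003],"yaw":0,"claw":0},{"slide":[0,0.0005,0.0031],"yaw":0,"claw":0}]'
python3 q.py
```

```text
clock: 16.23
ee_pos: [0.4483, 0.0434, 0.1538]
eef_rot: [-0.686, 0.727, -0.0, 0.001]
contact_force: [3.2, 7.1, 1.9]
grip_width: 0.115
grasp_force: 58.7
clock: 16.65
ee_pos: [0.4443, 0.0436, 0.133]
eef_rot: [-0.686, 0.727, 0.0, 0.001]
contact_force: [3.7, 8.4, -1.0]
grip_width: 0.117
grasp_force: 58.4
16.65 [0.44430924 0.04363478 0.13299372] [[-0.0579, -0.9983, 0.0006], [-0.9983, 0.0579, 0.0012], [-0.0013, -0.0006, -1.0]] [ 3.7  8.4 -1. ] 0.11706221075679954 58.381218910217285
```

```bash
python3 -m crank '[{"slide":[0,0.0004,0.0032],"yaw":0,"claw":0},{"slide":[0,0.0003,0.0032],"yaw":0,"claw":0},{"slide":[0,0.0003,0.0032],"yaw":0,"claw":0},{"slide":[0,0.0002,0.0032],"yaw":0,"claw":0},{"slide":[0,0.0002,0.0032],"yaw":0,"claw":0}]'
python3 -m crank '[{"slide":[0,0.0001,0.001],"yaw":0,"claw":0},{"slide":[0,0.0001,0.001],"yaw":0,"claw":0},{"slide":[0,0,0.001],"yaw":0,"claw":0}]'
python3 q.py
```

```text
clock: 17.07
ee_pos: [0.4432, 0.0436, 0.1177]
eef_rot: [-0.686, 0.727, -0.0, 0.001]
contact_force: [-6.6, 8.0, 32.2]
grip_width: 0.113
grasp_force: 63.1
clock: 17.32
ee_pos: [0.4433, 0.0435, 0.1172]
eef_rot: [-0.687, 0.727, -0.001, 0.001]
contact_force: [-16.9, 9.2, 49.1]
grip_width: 0.114
grasp_force: 65.0
17.3167 [0.4433014  0.04353663 0.11718933] [[-0.0568, -0.9984, 0.0021], [-0.9984, 0.0568, 0.0005], [-0.0006, -0.002, -1.0]] [-16.9   9.2  49.1] 0.11365680014330566 64.95349287986755
```

```bash
python3 -m crank '[{"slide":[0,0,-0.002],"yaw":0,"claw":0},{"slide":[0,0,-0.001],"yaw":0,"claw":0},{"slide":[0,0,0],"yaw":0,"claw":0}]'
python3 - <<'E'
from h import *
ex=np.array([np.cos(.063),-np.sin(.063)]);ey=np.array([-ex[1],ex[0]])
for n in("scene","top"):
  c=capture(n);cv2.imwrite("pics/%s5.png"%n,c["frame"]);T=cloud(c).reshape(-1,3)
  x=T[:,:2]@ex-.628;y=T[:,:2]@ey-.069
  for y0 in(-.12,-.06,.09,.12):
    for x0 in(-.19,-.13,-.08,-.04):
      m=(abs(y-y0)<.015)&(abs(x-x0)<.006)&(T[:,2]>.1)&(T[:,2]<.2)
      if m.sum()>3: print(n,y0,x0,m.sum(),np.percentile(T[m,2],[50,95]).round(4))
E
python3 q.py
```

```text
clock: 17.57
ee_pos: [0.4432, 0.0436, 0.118]
eef_rot: [-0.686, 0.727, -0.0, 0.001]
contact_force: [0.1, 7.4, 8.2]
grip_width: 0.116
grasp_force: 60.5
scene -0.12 -0.19 31 [0.136  0.1396]
scene -0.12 -0.13 57 [0.139  0.1414]
scene -0.12 -0.08 60 [0.1391 0.1428]
scene -0.12 -0.04 62 [0.1389 0.1419]
scene -0.06 -0.19 40 [0.1357 0.1395]
scene -0.06 -0.13 55 [0.1393 0.1421]
scene -0.06 -0.08 59 [0.1389 0.1426]
scene -0.06 -0.04 56 [0.1394 0.1425]
scene 0.09 -0.19 35 [0.1359 0.1389]
scene 0.09 -0.13 45 [0.139  0.1426]
scene 0.09 -0.08 49 [0.1391 0.1418]
scene 0.09 -0.04 50 [0.1389 0.1419]
scene 0.12 -0.19 26 [0.1367 0.1403]
scene 0.12 -0.13 48 [0.1394 0.143 ]
scene 0.12 -0.08 47 [0.1392 0.1425]
scene 0.12 -0.04 48 [0.139  0.1411]
top -0.12 -0.19 31 [0.1384 0.1413]
top -0.12 -0.13 61 [0.1406 0.1429]
top -0.12 -0.08 61 [0.1414 0.1444]
top -0.12 -0.04 64 [0.1408 0.1436]
top -0.06 -0.19 31 [0.1381 0.1413]
top -0.06 -0.13 60 [0.1407 0.1432]
top -0.06 -0.08 60 [0.1411 0.1438]
top -0.06 -0.04 63 [0.1411 0.144 ]
top 0.09 -0.13 49 [0.1406 0.1433]
top 0.09 -0.08 66 [0.1416 0.1443]
top 0.09 -0.04 59 [0.1412 0.1451]
top 0.12 -0.13 62 [0.1413 0.1445]
top 0.12 -0.08 62 [0.1412 0.1435]
top 0.12 -0.04 61 [0.1411 0.1446]
17.6667 [0.44315367 0.04354342 0.11802886] [[-0.0578, -0.9983, 0.0015], [-0.9983, 0.0578, 0.001], [-0.0011, -0.0015, -1.0]] [0.9 7.8 7.8] 0.1167773485177238 60.48982501029968
```

View pics/scene5.png

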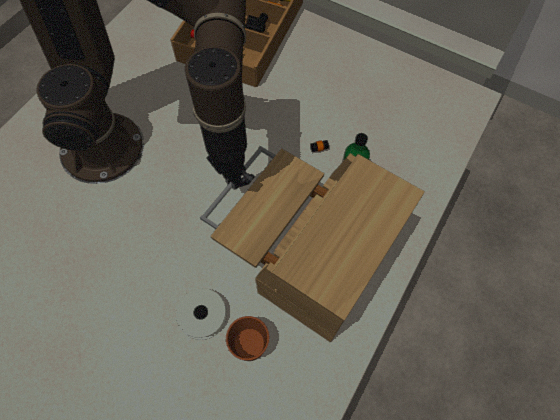

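The flap is level: its top is at 0.140 everywhere, with the rail at (235,190). It rests on the bars with almost no force left on the tool. I'll open only partly, because the inner finger is in the window, then lift clear.

```bash
python3 -m crank '[{"slide":[0,0,0],"yaw":0,"claw":0.035},{"slide":[0,0,0],"yaw":0,"claw":0.035},{"slide":[0,0,0],"yaw":0,"claw":0.035},{"slide":[0,0,0],"yaw":0,"claw":0.035}]'
python3 q.py
python3 -m crank '[{"slide":[0,0,-0.005],"yaw":0,"claw":0.035},{"slide":[0,0,-0.01],"yaw":0,"claw":0.035},{"slide":[0,0,-0.015],"yaw":0,"claw":0.035},{"slide":[0,0,-0.03],"yaw":0,"claw":0.035},{"slide":[0,0,-0.03],"yaw":0,"claw":0.035}]'
python3 -m crank '[{"slide":[0,0,-0.03],"yaw":0,"claw":0.035},{"slide":[0,0,-0.03],"yaw":0,"claw":0.035},{"slide":[0,0,0],"yaw":0,"claw":0.035},{"slide":[0,0,0],"yaw":0,"claw":0.035}]'
python3 - <<'E'
from h import *
ex=np.array([np.cos(.063),-np.sin(.063)]);ey=np.array([-ex[1],ex[0]])
for n in("scene",):
  c=capture(n);cv2.imwrite("pics/%s6.png"%n,c["frame"]);T=cloud(c)
  d=np.load("c.npz")["s"]
  Q=T.reshape(-1,3);x=Q[:,:2]@ex-.628;y=Q[:,:2]@ey-.069
  for x0 in(-.19,-.13,-.04):
      m=(abs(y+.1)<.015)&(abs(x-x0)<.006)&(Q[:,2]>.1)&(Q[:,2]<.2);print(x0,np.median(Q[m,2]))
  for k,(u,v) in dict(bot=(361,139),con=(320,146),reel=(201,312),pot=(247,338)).items(): print(k,(T[v-12:v+13,u-12:u+13]-d[v-12:v+13,u-12:u+13]).__abs__().max(-1).mean())
E
```

```text
clock: 18.0
ee_pos: [0.4417, 0.0422, 0.1168]
eef_rot: [-0.686, 0.727, 0.0, -0.001]
contact_force: [0.4, 0.4, 0.0]
grip_width: 0.412
grasp_force: 0.0
18.0 [0.44166391 0.04219913 0.11677151] [[-0.0582, -0.9983, -0.002], [-0.9983, 0.0583, -0.0013], [0.0014, 0.0019, -1.0]] [0.4 0.4 0. ] 0.4118705541816799 0.0
clock: 18.42
ee_pos: [0.4417, 0.0423, 0.2079]
eef_rot: [-0.686, 0.727, 0.0, -0.002]
contact_force: [0.8, 0.6, 0.9]
grip_width: 0.403
grasp_force: 0.0
clock: 18.75
ee_pos: [0.4433, 0.0432, 0.2692]
eef_rot: [-0.686, 0.727, -0.0, 0.002]
contact_force: [-0.2, -0.1, -0.7]
grip_width: 0.407
grasp_force: 0.0
-0.19 0.13682473404351123
-0.13 0.13961515959543527
-0.04 0.1388846512857842
bot 0.011522262732161186
con 0.016243405710301126
reel 0.010005656327096924
pot 0.01207167645841372
```

View pics/scene6.png

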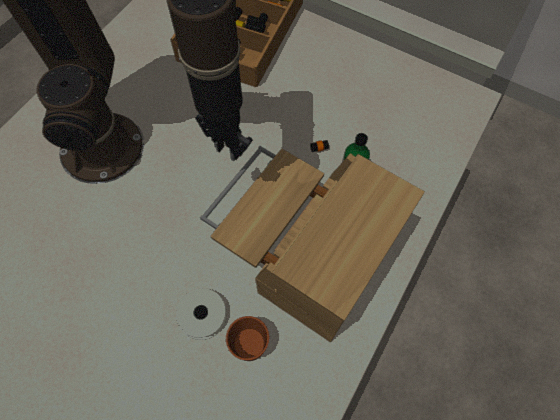

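The flap lies level at (265,207), the gripper is clear at (235,140), and the bottle, pot, reel and connector are where they were in the first picture.

```bash
python3 -c "from workcell import *; print(hand_in())"
```

```text
the job is handed in; nothing more can be done
None
```

Job handed in at about 19 s: both support bars were pulled out to their stops with the flap still closed, the flap was swung down held by its rail and rests level on them, the robot is clear, and the bottle, pot, reel and connector look unmoved.

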